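Pump the brake lever and hold it in for the gap check

ROBOT

A 6-joint arm with a two-finger parallel gripper is mounted at the origin on a cart in front of the work surface, level with it; the furniture and walls round the work are solid. World frame = base frame: x ahead of the robot, y to its left, z up, the work surface at z = 0. Lengths are in m, angles in degrees, forces in N, time in s.
With the tool pointing down it reaches from about 0.275 to 0.775 m from the base axis. Payload 14.6 kg.
Tool frame: the origin (TCP) lies midway between the tips of the shut fingers; the grasp point (between the pads) lies 19 mm behind it; z points along the fingers, y is the line along which they close (so a half turn about z gives the same grasp; the last joint's range is limited). The gripper opens to 85 mm and grips with 20 to 120 N. Pads are 22 mm wide; open, the fingers measure 114 mm over their backs; the gripper's body (76 mm by 85 mm) begins 54 mm behind the grasp point. The pads swing forward as they close: fully open they stand 13 mm farther back than shut.
Start: joints at [-77.882, 15.075, -2.767, 72.158, 0, 81.102], TCP at [0.188, -0.49, 0.231] pointing down, gripper open.
Joint ranges: [-151.79, 151.79], [-50.71, 97.33], [-67.44, 78.34], [-121.81, 120.89], [-77.56, 73.72], [-180, 180]. Speed limits (degrees/s): [108.29, 108.29, 147.25, 159.86, 180, 180].

INTERFACE

Orientations are given as a 3x3 rotation matrix whose columns are the frame's x, y, z axes.
In Python, from workcell import sense, grab_frame, ticket, finder gives the robot as it stands.
- The arm moves only by the shell command python3 -m jog 'ROWS'. ROWS is JSON, a list of rows, each a list of 7 numbers: the shift along the tool's x, y, z in m, then the turn, a rotation vector about the tool's x, y, z in degrees, then the finger opening in m, from 0 to 0.0854. A call has 1 to 8 rows; each row shifts and turns the commanded pose from where the row before left it, along the tool's axes as they then stand; what a row does not reach is not made up. A row lasts 1/10 s, in which the tool goes at most 50 mm and 8.59 degrees, less where a joint would pass 70% of its speed; a pose out of reach is approached as far as the arm can. A call with a gripper value outside its range is refused whole. The fingers move at their own pace and stop on an object; the grip force is fixed at half the most. Time passes only in rows, so rows that do not move let the fingers close. It gives the time, the measured TCP pose, the force, the opening and the grip force at its end, in the units of the state.
- sense(): the state, without advancing time (a new reading comes with each control period).
- grab_frame(name): name is "scene" or "top" or "wrist"; returns a dict with "image" (384x512x3 uint8, red, green, blue), "intrinsics" (3x3 intrinsics, pixels), "cam_to_world" (4x4, takes a point from camera to world coordinates); the wrist camera has in their place "hand_eye" (4x4, takes a point from camera to tool coordinates, whose origin is the TCP and whose axes are the flange's). Camera axes: x right, y up, looking along -z (the intrinsics and any distortion apply to the point x, -y, -z); pixel columns grow to the right and rows downward; lengths in m; the calibration is good to about 2 mm. The wrist camera is an equidistant fisheye: a pixel r from the principal point sees the ray r / f radians off the axis. A picture is of the moment at which its call begins: read the wrist's pose just before it. There is no depth.
- ticket.finish_job(): hands the job in; it is judged then, once.
Trained networks look in a picture, given as the dict that the camera call returned (one of the last four; its "shot" number tells which), for a name from the list of things; names that differ only in an ending like _2 or _b are one class to them, and where a whole thing is asked for, a point or a joint stands for the part that bears it (a point fixed in the world has none). Each returns a list of dicts, best first, with "p" (0 to 1); they miss things now and then, are a little off and sometimes report something else, mostly with a low value. They report only what shows in the picture. A call takes as long as a camera call.
- finder.regions_of(picture, query): "region" (384x512 bool, what is visible of it) and "box" ([centre column, centre row, width, height] in pixels, round what is visible of it).
- finder.pinpoint(picture, query): "at" ([row, column] in pixels: a listed point, or the origin of a listed thing).
The state is a dict: "t": time; "joints": joint angles; "qvel": joint speeds; "joint_efforts": joint torques, N m; "position": TCP position; "tool_rot": TCP orientation; "wrist_force": force on the tool from outside, world axes, zero at the start; "wrist_torque": the same for the moment, N m; "opening": finger opening in m; "finger_force": force on a finger pad.
Only numpy, scipy, OpenCV 4.12 (cv2) and the standard library are available. Lean on these libraries where they do the work, as an engineer would, in place of code of your own. Each camera call takes 0.05 s, during which the arm holds its last target. There are 200 camera calls.

TASK

Check the brake lever with the red blade on its bench stand: with the outside of the fingers press it in towards its bar until it comes up against its stop, let it spring right back out, then press it in to the stop again. Finish while still holding it in there with the fingers, so that I can measure the gap it leaves to the bar. Only press the blade from its outer side, without ramming it: do not pinch it or touch the bar, and leave the plain metal clutch lever and the loose things alone.

Things in the scene. Friction and masses are not known exactly. Their poses are not given: they have to be found in the camera images.
- brake_lever (a joint): lever with a straight RED blade (10 mm thick, 16 mm high, 130 mm long) beside a handlebar stub, on the bar's far side from the robot; swings level on an upright pivot. Rad: 0 = sprung right out, 0.35 = in against a rigid stop, blade parallel to the bar, 24 mm clear of the grip. Clockwise from above as pressed. Its spring needs 3 N to start, 7 N at the stop (85 mm from the pivot) and returns it.
- brake_pad (a point): point to press: on the red blade's outer face (away from the bar), at mid height, 85 mm from the pivot, 150 mm above the bench; the blade goes on 40 mm past it. Turns with the lever: +x level, outward from the blade; -x the press direction; +y along the blade to the pivot; z up. Free space beyond the face and above blade and grip; the bar clamp beside the pivot rises to 175 mm.
- brake_hinge (a point): the fixed upright pivot axis of the red lever at the blade's mid height, 45 mm from the bar's axis and in the blade's mid plane, so 5 mm behind the line of the outer face. Axes of the brake stand: +x from the bar to the lever's side, y along the bar, z up.
- brake_bar: the red lever's handlebar stub, fixed level on a grey bench stand: steel tube 22 mm thick, 220 mm long, with a black rubber grip 32 mm thick, along y. Origin on its axis, 150 mm above the bench, 10 mm from the tube's middle towards the clamp; +x points to the lever's side. Not to be touched.
- clutch_lever (a joint): the other lever, with a PLAIN METAL (grey) blade, on a second stand that is the mirror image of the brake stand; the stands may have swapped places. Value in rad: 0 = out, 0.35 = pressed in (anticlockwise from above). To be left alone.
- clutch_pad (a point): point on the outer face of the plain metal clutch blade, 85 mm from its pivot, 150 mm above the bench; +x points outward from the blade, away from its bar.
- bushing_2: loose grey steel bushing lying flat, 42 mm across, 14 mm high, origin under its centre. Bystander.
- spanner_3: loose dark open ended spanner lying flat, 136 mm long along its y axis, 26 mm wide, 8 mm thick, origin under its centre. Bystander.
- screw_tin: loose open grey tin of screws, 69 mm across, 55 mm high, origin under its centre. Bystander.
- wood_block: loose wooden block, 62 x 130 x 42 mm (x, y, z), origin under its centre. Bystander.

How it is judged:
By the outcome, as a careful person would: the job done as asked, in the order asked, and still so for the second after the job is handed in, while the arm keeps its last pose, push and grip.
It also fails if it takes over 38 s, if anything falls off the work surface, if the arm or the gripper's body presses on something with over 40 N, if the wrist force passes 120 N, or if a joint passes its speed limit or range.

## Working session

There is one attempt and no reset: what is moved stays moved. The work goes in short steps, Python scripts to look and compute and a shell command to move; the robot and the scene stay as the last step left them, time stands still between calls to the robot, and variables do not carry over. Pictures are saved under pics/ and viewed, at most 10 in all, crops included, and the job is handed in when it is done.

```bash
mkdir -p pics
cat > h.py <<'E'
import numpy as np,cv2
from workcell import sense,grab_frame,ticket,finder
def ray(f,rc):
    K=np.array(f["intrinsics"]);T=np.array(f["cam_to_world"])
    r,c=rc
    d=np.array([(c-K[0,2])/K[0,0],-(r-K[1,2])/K[1,1],-1.]);d=T[:3,:3]@d
    return T[:3,3],d/np.linalg.norm(d)
def atz(f,rc,z):
    o,d=ray(f,rc);return o+d*(z-o[2])/d[2]
def tri(rs):
    A=0;b=0
    for o,d in rs:
        P=np.eye(3)-np.outer(d,d);A=A+P;b=b+P@o
    return np.linalg.solve(A,b)
E
python3 - <<'E'
from h import *
np.set_printoptions(precision=4,suppress=True)
F={}
for n in("scene","top"):
    f=F[n]=grab_frame(n);cv2.imwrite(f"pics/{n}0.png",f["image"][:,:,::-1]);print(n,{k for k in f},np.array(f["cam_to_world"])[:3,3])
for q,z in [("brake_pad",.15),("brake_hinge",.15),("brake_bar",.15),("clutch_pad",.15),("bushing_2",0),("spanner_3",0),("screw_tin",0),("wood_block",0)]:
    R=[]
    for n,f in F.items():
        p=finder.pinpoint(f,q)
        for e in p[:2]: print(q,n,round(e["p"],2),np.array(e["at"]),atz(f,e["at"],z))
        if p:R.append(ray(f,p[0]["at"]))
    if len(R)==2:print("  tri",tri(R))
s=sense();print(s["t"],s["position"],s["tool_rot"],s["wrist_force"])
E
```

```text
scene {'cam_to_world', 'shot', 'image', 'intrinsics'} [-0.4626  0.3946  0.8364]
top {'cam_to_world', 'shot', 'image', 'intrinsics'} [ 0.3119 -0.1134  1.334 ]
brake_pad top 0.58 [206.6 321.2] [ 0.513  -0.2512  0.15  ]
brake_hinge top 0.56 [224.9 289.6] [ 0.4683 -0.1754  0.15  ]
brake_bar top 0.69 [239.4 306.7] [ 0.4341 -0.2158  0.15  ]
clutch_pad scene 0.56 [200.9 159. ] [0.5483 0.1673 0.15  ]
clutch_pad top 0.49 [183.6 150.5] [0.5667 0.1621 0.15  ]
  tri [0.569  0.1639 0.1367]
spanner_3 top 0.54 [159.  274.9] [ 0.6706 -0.1435  0.    ]
screw_tin scene 0.69 [223.4 132.1] [0.6844 0.2247 0.    ]
screw_tin top 0.57 [176.1 359.6] [ 0.6237 -0.3746  0.    ]
  tri [ 0.5822 -0.0494  0.1293]
wood_block scene 0.78 [224.2 133.3] [0.679  0.2223 0.    ]
wood_block top 0.86 [160.2 143.7] [0.6651 0.2191 0.    ]
  tri [0.6646 0.2208 0.0083]
0.9 [ 0.1883 -0.4901  0.2313] [[ 0.9335  0.3586  0.    ]
 [ 0.3586 -0.9335  0.    ]
 [ 0.     -0.     -1.    ]] [ 0.7119  1.1694 -0.4203]
```

Run:
```python
import cv2
a=cv2.imread("pics/top0.png");cv2.imwrite("pics/topc.png",cv2.resize(a[130:290,230:430],None,fx=4,fy=4)[:600])
```

```text
(no output)
```

View pics/topc.png

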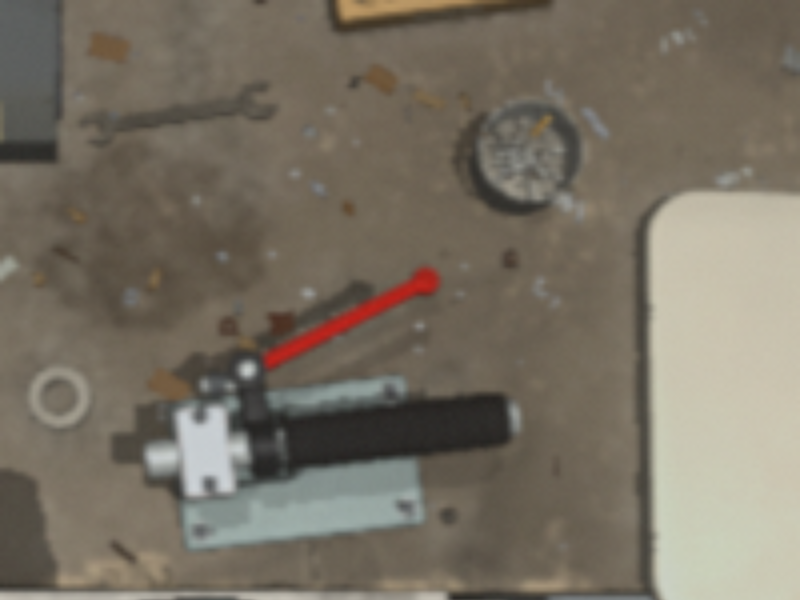

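View pics/scene0.png

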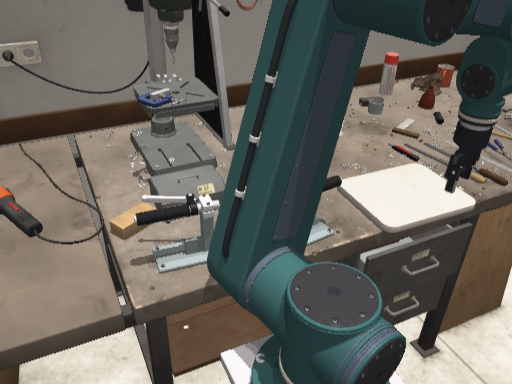

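The top view shows the red lever (hinge about col 292, row 222; blade tip about col 337, row 200) beyond the black grip. The scene view shows the clutch stand on the left, with the arm hiding the brake stand. I'll fit the blade and bar lines next.

Run:
```python
from h import *
np.set_printoptions(precision=4,suppress=True)
f=grab_frame("top");im=f["image"].astype(int)
m=(im[...,0]>120)&(im[...,1]<70)&(im[...,2]<70);m[:, :285]=0;m[:,350:]=0;m[:190]=0;m[235:]=0
def fit(m,z):
    P=np.array([atz(f,p,z)[:2] for p in np.argwhere(m)]);c=P.mean(0)
    d=np.linalg.svd(P-c)[2][0];d*=-np.sign(d[1]);t=(P-c)@d
    return c,d,c+d*t.min(),c+d*t.max(),np.degrees(np.arctan2(d[0],-d[1])),len(P)
print("blade",fit(m,.158))
g=(im.max(2)<60);g[:,:302]=0;g[:,362:]=0;g[:226]=0;g[250:]=0
k=cv2.connectedComponentsWithStats(g.astype(np.uint8));i=1+k[2][1:,4].argmax()
print("grip",fit(k[1]==i,.158))
for z in(.15,.165):print("hinge boss px",atz(f,[222.5,292],z))
w=grab_frame("wrist");print(np.array(w["hand_eye"]))
```

```text
blade (array([ 0.5064, -0.243 ]), array([ 0.4632, -0.8863]), array([ 0.4784, -0.1893]), array([ 0.5321, -0.2921]), np.float64(27.593498597402636), 209)
grip (array([ 0.4388, -0.2671]), array([ 0.1223, -0.9925]), array([ 0.4307, -0.2017]), array([ 0.4467, -0.3314]), np.float64(7.026093647850643), 716)
hinge boss px [ 0.4741 -0.1812  0.15  ]
hinge boss px [ 0.4721 -0.1803  0.165 ]
[[ 0.0002  0.9472  0.3205  0.0824]
 [ 1.      0.     -0.0008 -0.0004]
 [-0.0007  0.3205 -0.9472 -0.1424]
 [ 0.      0.      0.      1.    ]]
```

```bash
python3 -m jog '[[0,0,0,0,0,0,0],[0,0,-0.02,0,0,0,0],[0,0,0,0,0,0,0]]'
```

```text
t: 1.3
position: [0.1884, -0.4908, 0.253]
tool_rot: [[0.933, 0.359, 0.001], [0.359, -0.933, -0.003], [-0.0, 0.003, -1.0]]
wrist_force: [-0.6, 0.1, -0.0]
opening: 0.0439
finger_force: 0.0
```

```bash
python3 -m jog '[[0.036,-0.009,0,0,0,0,0],[0.036,-0.009,0,0,0,0,0],[0.036,-0.009,0,0,0,0,0],[0.036,-0.009,0,0,0,0,0],[0.036,-0.009,0,0,0,0,0],[0.036,-0.009,0,0,0,0,0],[0.036,-0.009,0,0,0,0,0],[0.036,-0.009,0,0,0,0,0]]'; python3 -m jog '[[0.036,-0.009,0,0,0,0,0],[0.036,-0.009,0,0,0,0,0],[0.036,-0.009,0,0,0,0,0],[0.036,-0.009,0,0,0,0,0],[0,0,0,0,0,-6,0],[0,0,0,0,0,0,0]]'
```

```text
t: 2.1
position: [0.4324, -0.3185, 0.2509]
tool_rot: [[0.933, 0.359, -0.0], [0.359, -0.933, -0.0], [-0.0, 0.0, -1.0]]
wrist_force: [-0.9, -0.6, -0.3]
opening: -0.0001
finger_force: 0.0
t: 2.7
position: [0.5533, -0.2336, 0.2504]
tool_rot: [[0.889, 0.457, -0.001], [0.457, -0.889, 0.0], [-0.0, -0.001, -1.0]]
wrist_force: [0.2, 0.3, 0.4]
opening: 0.0001
finger_force: 0.0
```

```bash
python3 -m jog '[[0,0,0.03,0,0,0,0],[0,0,0.03,0,0,0,0],[0,0,0.03,0,0,0,0],[0,0,0.023,0,0,0,0],[0,0,0,0,0,0,0],[0,0,0,0,0,0,0]]'
python3 - <<'E'
from h import *
f=grab_frame("wrist");cv2.imwrite("pics/w1.png",f["image"][:,:,::-1]);print(sense()["wrist_force"])
f=grab_frame("top");cv2.imwrite("pics/t1.png",cv2.resize(f["image"][170:270,260:390,::-1],None,fx=5,fy=5))
E
```

```text
t: 3.3
position: [0.5525, -0.2348, 0.1389]
tool_rot: [[0.892, 0.452, -0.0], [0.452, -0.892, -0.0], [-0.0, -0.0, -1.0]]
wrist_force: [0.2, 0.2, 0.1]
opening: 0.0001
finger_force: 0.0
[ 0.10211218  0.59584823 -0.11567934]
```

View pics/w1.png

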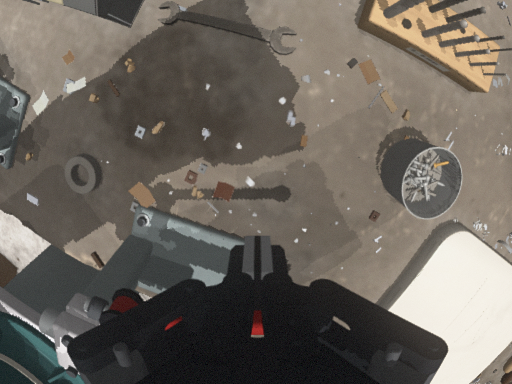

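View pics/t1.png

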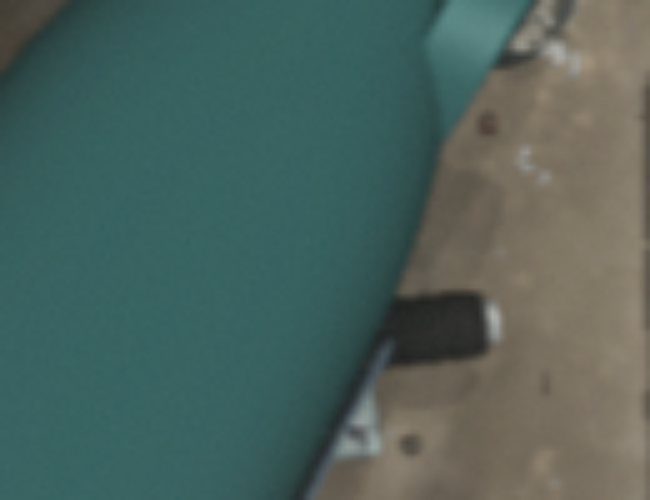

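The wrist view shows the shut fingertips (about 258,245) on the blade's outer side with the red blade behind them (about 258,325). In the top view the arm hides them. Approaching.

```bash
python3 -m jog '[[-0.008,0,0,0,0,0,0],[-0.008,0,0,0,0,0,0],[-0.004,0,0.001,0,0,0,0],[-0.002,0,0.001,0,0,0,0],[-0.002,0,0,0,0,0,0],[0,0,0,0,0,0,0]]'; for i in 1 2 ; do :; done; python3 -m jog '[[-0.002,0,0,0,0,0,0],[-0.002,0,0,0,0,0,0],[0,0,0,0,0,0,0]]';python3 -m jog '[[-0.002,0,0,0,0,0,0],[-0.002,0,0,0,0,0,0],[0,0,0,0,0,0,0]]'
```

```text
t: 4.0
position: [0.5313, -0.2453, 0.1362]
tool_rot: [[0.891, 0.454, -0.0], [0.454, -0.891, 0.0], [-0.0, -0.0, -1.0]]
wrist_force: [-0.0, 0.1, -0.2]
opening: 0.0002
finger_force: 0.0
t: 4.3
position: [0.5277, -0.2471, 0.1363]
tool_rot: [[0.891, 0.454, -0.0], [0.454, -0.891, 0.0], [-0.0, -0.0, -1.0]]
wrist_force: [0.2, -0.4, -0.2]
opening: -0.0
finger_force: 0.0
t: 4.6
position: [0.5244, -0.249, 0.1363]
tool_rot: [[0.891, 0.454, 0.0], [0.454, -0.891, 0.0], [0.0, 0.0, -1.0]]
wrist_force: [4.7, 1.4, -1.0]
opening: -0.0002
finger_force: 1.8
```

```bash
python3 -m jog '[[-0.003,0.0006,0,0,0,2,0],[-0.003,0.0006,0,0,0,2,0],[-0.003,0.0006,0,0,0,2,0],[-0.003,0.0006,0,0,0,2,0],[-0.003,0.0006,0,0,0,2,0],[-0.003,0.0006,0,0,0,2,0],[-0.003,0.0006,0,0,0,2,0],[0,0,0,0,0,0,0]]'; python3 -m jog '[[-0.002,0.0003,0,0,0,1.5,0],[-0.0015,0.0003,0,0,0,1,0],[0,0,0,0,0,0,0]]'
```

```text
t: 5.4
position: [0.5061, -0.26, 0.1363]
tool_rot: [[0.975, 0.222, 0.001], [0.222, -0.975, 0.001], [0.001, -0.001, -1.0]]
wrist_force: [5.2, 5.8, 0.4]
opening: 0.0001
finger_force: 3.1
t: 5.7
position: [0.503, -0.2613, 0.1364]
tool_rot: [[0.984, 0.18, 0.001], [0.18, -0.984, 0.001], [0.001, -0.001, -1.0]]
wrist_force: [5.2, 6.3, -0.0]
opening: -0.0002
finger_force: 3.3
```

```bash
python3 -m jog '[[-0.001,0,0,0,0,1,0],[-0.001,0,0,0,0,1,0],[0,0,0,0,0,0,0]]'; python3 -m jog '[[-0.001,0,0,0,0,0.5,0],[0,0,0,0,0,0,0]]';python3 -m jog '[[-0.001,0,0,0,0,0.5,0],[0,0,0,0,0,0,0]]'
```

```text
t: 6.0
position: [0.5012, -0.2619, 0.1364]
tool_rot: [[0.989, 0.146, 0.001], [0.146, -0.989, 0.0], [0.001, -0.0, -1.0]]
wrist_force: [6.0, 3.8, -1.6]
opening: -0.0001
finger_force: 3.5
t: 6.2
position: [0.5006, -0.2622, 0.1365]
tool_rot: [[0.991, 0.137, 0.002], [0.137, -0.991, 0.0], [0.002, -0.0, -1.0]]
wrist_force: [9.0, 3.0, -1.3]
opening: 0.0001
finger_force: 4.4
t: 6.4
position: [0.5004, -0.2623, 0.1365]
tool_rot: [[0.992, 0.129, 0.003], [0.129, -0.992, 0.001], [0.003, -0.0, -1.0]]
wrist_force: [13.3, 4.1, -3.8]
opening: -0.0
finger_force: 7.1
```

```bash
python3 -m jog '[[-0.001,0,0,0,0,0,0],[0,0,0,0,0,0,0],[0,0,0,0,0,0,0]]'; python3 -m jog '[[0.004,0,0,0,0,-1,0],[0.005,-0.0005,0,0,0,-3,0],[0.005,-0.0006,0,0,0,-3,0],[0.005,-0.0006,0,0,0,-3,0],[0.005,-0.0006,0,0,0,-3,0],[0.005,-0.0006,0,0,0,-3,0],[0.005,-0.0006,0,0,0,-3,0],[0.008,0,0,0,0,0,0]]'; python3 -m jog '[[0.008,0,0,0,0,0,0],[0.004,0,0,0,0,0,0],[0,0,0,0,0,0,0],[0,0,0,0,0,0,0],[0,0,0,0,0,0,0],[0,0,0,0,0,0,0],[0,0,0,0,0,0,0],[0,0,0,0,0,0,0]]'
python3 - <<'E'
from h import *
for n in("wrist",):
    f=grab_frame(n);cv2.imwrite("pics/w2.png",f["image"][:,:,::-1])
f=grab_frame("scene");cv2.imwrite("pics/s2.png",f["image"][:,:,::-1])
E
```

```text
t: 6.7
position: [0.5002, -0.2623, 0.1366]
tool_rot: [[0.992, 0.13, 0.005], [0.13, -0.992, 0.001], [0.005, -0.0, -1.0]]
wrist_force: [19.2, 5.4, -6.8]
opening: 0.0003
finger_force: 9.8
t: 7.5
position: [0.5364, -0.2469, 0.1363]
tool_rot: [[0.895, 0.445, -0.001], [0.445, -0.895, -0.0], [-0.001, -0.0, -1.0]]
wrist_force: [0.0, -0.5, 0.3]
opening: 0.0001
finger_force: 0.0
t: 8.3
position: [0.5475, -0.2414, 0.1363]
tool_rot: [[0.895, 0.446, -0.0], [0.446, -0.895, 0.0], [-0.0, -0.0, -1.0]]
wrist_force: [-0.2, -0.2, -0.8]
opening: -0.0002
finger_force: 0.0
```

View pics/w2.png

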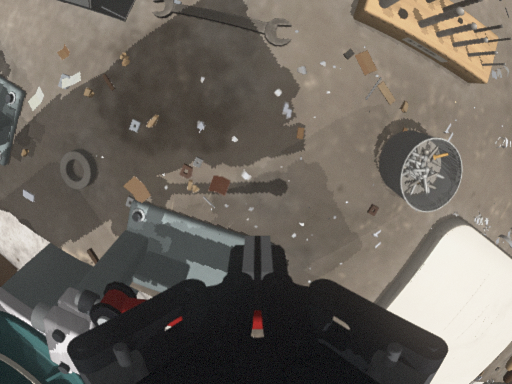

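The wrist view matches the one before the press: the blade shadow (about 250,188) and the red behind the fingers (258,325) are in the same place, so the lever is fully out. Second press.

```bash
python3 -m jog '[[-0.007,-0.002,0,0,0,0,0],[-0.006,-0.002,0,0,0,0,0],[-0.004,0,0,0,0,0,0],[-0.002,0,0,0,0,0,0],[-0.002,0,0,0,0,0,0],[-0.002,0,0,0,0,0,0],[0,0,0,0,0,0,0]]'; python3 -m jog '[[-0.002,0.0002,0,0,0,1,0],[-0.003,0.0005,0,0,0,2,0],[-0.003,0.0005,0,0,0,2,0],[-0.003,0.0005,0,0,0,2,0],[-0.003,0.0005,0,0,0,2,0],[-0.003,0.0005,0,0,0,2,0],[-0.003,0.0005,0,0,0,2,0],[0,0,0,0,0,0,0]]'
```

```text
t: 9.1
position: [0.5255, -0.2482, 0.1364]
tool_rot: [[0.895, 0.446, 0.001], [0.446, -0.895, -0.0], [0.001, 0.0, -1.0]]
wrist_force: [3.5, 1.9, -0.2]
opening: -0.0
finger_force: 1.7
t: 9.9
position: [0.5078, -0.2582, 0.1364]
tool_rot: [[0.973, 0.231, 0.001], [0.231, -0.973, 0.0], [0.001, -0.0, -1.0]]
wrist_force: [6.2, 2.9, 0.1]
opening: 0.0002
finger_force: 3.1
```

```bash
python3 -m jog '[[-0.002,0.0003,0,0,0,1.5,0],[-0.002,0.0003,0,0,0,1.5,0],[-0.0015,0.0003,0,0,0,1,0],[-0.001,0.0002,0,0,0,1,0],[0,0,0,0,0,0,0]]';python3 -m jog '[[-0.001,0,0,0,0,0.7,0],[-0.001,0,0,0,0,0.3,0],[0,0,0,0,0,0,0]]'
```

```text
t: 10.4
position: [0.502, -0.2606, 0.1364]
tool_rot: [[0.989, 0.146, 0.001], [0.146, -0.989, 0.0], [0.001, -0.0, -1.0]]
wrist_force: [6.0, 2.2, 0.5]
opening: 0.0
finger_force: 3.4
t: 10.7
position: [0.5004, -0.2611, 0.1364]
tool_rot: [[0.992, 0.129, 0.002], [0.129, -0.992, 0.0], [0.002, 0.0, -1.0]]
wrist_force: [9.5, 1.1, -1.9]
opening: -0.0001
finger_force: 4.5
```

```bash
python3 -m jog '[[-0.001,0,0,0,0,0,0],[-0.001,0,0,0,0,0,0],[0,0,0,0,0,0,0],[0,0,0,0,0,0,0],[0,0,0,0,0,0,0]]'
python3 - <<'E'
from h import *
f=grab_frame("wrist");cv2.imwrite("pics/w3.png",f["image"][:,:,::-1])
E
```

```text
t: 11.2
position: [0.5, -0.2612, 0.1366]
tool_rot: [[0.992, 0.13, 0.005], [0.13, -0.992, 0.001], [0.005, 0.0, -1.0]]
wrist_force: [19.8, 3.6, -6.2]
opening: 0.0
finger_force: 10.0
```

View pics/w3.png

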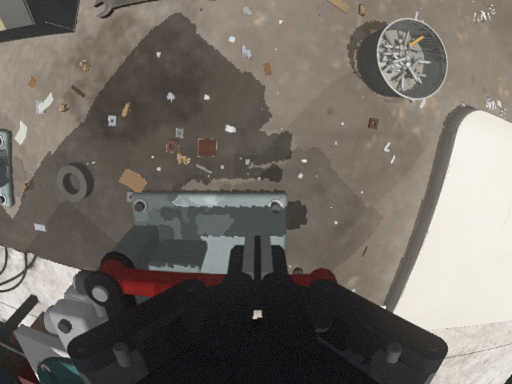

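The wrist view shows the red blade pressed in: it runs from about (130,280) to (320,275), parallel to the bar and behind the fingers. The force rises steeply at the same position as in the first press, so it is against its stop. Handing in.

```bash
python3 -c "
from workcell import ticket;print(ticket.finish_job())"
```

```text
the job is handed in; nothing more can be done
None
```

The red brake lever was pressed in to its stop, let spring right back out, then pressed in again; the shut fingers are still holding it against the stop with about 20 N, so you can measure the gap.

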